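Lock up the row that matches the sample in the gang grinding fixture

TASK

One master piece stands on the plywood board as the sample: find the lane of the gang fixture whose row has the same section shape. Push that row of three along its lane as one block until it is closed up and home against the end stop, all three still standing, then swing that lane's keeper fully across behind it by its pin. Leave the other two rows, their keepers, the master pieces and the wire brush where they are.

Things in the scene. Friction and masses are not known exactly. Their poses are not given: they have to be found in the camera images.
- board: plywood board, 120 x 120 x 6 mm, lying on the bench beside the fixture; the master piece standing on it is the sample. Origin: centre of its underside.
- fixture: steel gang fixture, fixed: green 6 mm plate, 262 x 310 mm, origin under its centre. It carries three like lanes side by side (84 mm apart along its x, in any order), each with two dark guide bars 12 mm high, an end stop at its +y end and a swing keeper; each lane holds a row of three pieces. Heights below are above the top of this plate, which is 6 mm above the bench.
- master_beam_c (a point): master piece of beam section (seen from above I-shaped), same size and shape as the row pieces, standing on end, turned any way; point at the centre of its 50 x 50 mm outline, 15 mm up. The master that stands on the board is the sample; the other two stand in a low wooden box on the other side of the fixture.
- master_tee_c (a point): master piece of tee section (seen from above T-shaped), same size and shape as the row pieces, standing on end, turned any way; point at the centre of its 50 x 50 mm outline, 15 mm up. The master that stands on the board is the sample; the other two stand in a low wooden box on the other side of the fixture.
- master_channel_c (a point): master piece of channel section (seen from above U-shaped), same size and shape as the row pieces, standing on end, turned any way; point at the centre of its 50 x 50 mm outline, 15 mm up. The master that stands on the board is the sample; the other two stand in a low wooden box on the other side of the fixture.
- lane_beam: lane that holds the beam row, 54 mm wide between its guide bars. Origin: on the plate, on the lane's middle line; +y runs along the lane to its stop, -x is its keeper's side. Stop 22 mm high, inner face at y = 133 mm; open at the other end, y = -147 mm. A row that is home (touching the stop and closed up) fills y = -17 to 133 mm, piece centres at 108, 58 and 8 mm.
- lane_tee: lane that holds the tee row, 54 mm wide between its guide bars. Origin: on the plate, on the lane's middle line; +y runs along the lane to its stop, -x is its keeper's side. Stop 22 mm high, inner face at y = 133 mm; open at the other end, y = -147 mm. A row that is home (touching the stop and closed up) fills y = -17 to 133 mm, piece centres at 108, 58 and 8 mm.
- lane_channel: lane that holds the channel row, 54 mm wide between its guide bars. Origin: on the plate, on the lane's middle line; +y runs along the lane to its stop, -x is its keeper's side. Stop 22 mm high, inner face at y = 133 mm; open at the other end, y = -147 mm. A row that is home (touching the stop and closed up) fills y = -17 to 133 mm, piece centres at 108, 58 and 8 mm.
- beam1_c (a point): piece 1 (nearest the stop) of the beam row: loose steel section cut 30 mm long and standing on end, outline 50 x 50 mm, walls 6 mm, about 0.20 kg; from above I (flat rear wall, a like wall in front, joined by one wall along the middle). The rear wall faces the lane's -y end; its axes lie along the lane's. Site at the centre of the outline, 15 mm up.
- beam2_c (a point): piece 2 of the beam row, like beam1, standing 2 to 7 mm behind piece 1
- beam3_c (a point): piece 3 of the beam row, like beam1, standing 2 to 7 mm behind piece 2, the last one: pushing on its flat rear wall (25 mm behind the point) towards the stop moves the row
- tee1_c (a point): piece 1 (nearest the stop) of the tee row: loose steel section cut 30 mm long and standing on end, outline 50 x 50 mm, walls 6 mm, about 0.14 kg; from above T (flat rear wall and one wall running forward from its middle). The rear wall faces the lane's -y end; its axes lie along the lane's. Site at the centre of the outline, 15 mm up.
- tee2_c (a point): piece 2 of the tee row, like tee1, standing 2 to 7 mm behind piece 1
- tee3_c (a point): piece 3 of the tee row, like tee1, standing 2 to 7 mm behind piece 2, the last one: pushing on its flat rear wall (25 mm behind the point) towards the stop moves the row
- channel1_c (a point): piece 1 (nearest the stop) of the channel row: loose steel section cut 30 mm long and standing on end, outline 50 x 50 mm, walls 6 mm, about 0.20 kg; from above U (flat rear wall and two walls running forward from its two edges). The rear wall faces the lane's -y end; its axes lie along the lane's. Site at the centre of the outline, 15 mm up.
- channel2_c (a point): piece 2 of the channel row, like channel1, standing 2 to 7 mm behind piece 1
- channel3_c (a point): piece 3 of the channel row, like channel1, standing 2 to 7 mm behind piece 2, the last one: pushing on its flat rear wall (25 mm behind the point) towards the stop moves the row
- keeper_beam (a joint): swing keeper of lane_beam: flat bar 14 mm wide, 14 to 22 mm up, on a pivot at x = -37, y = -27 mm of the lane. Rad: about 0 = open, along the guide bar and pointing to -y; grows counter-clockwise from above; 1.57 = closed, across the lane behind the row, against its limit. Stays where left, takes 2 to 3 N at the pin, clears a row that is home by 3 mm; a row not home blocks it.
- pin_beam (a point): upright round handle pin of keeper_beam: 12 mm diameter, standing 22 to 52 mm above the plate (the pieces are 30 mm high), 50 mm from the pivot. Site on its axis, 44 mm above the plate. When open its near side stands 26 to 36 mm beside the lane's middle line: keep the wide parts of the gripper above it.
- keeper_tee (a joint): swing keeper of lane_tee: flat bar 14 mm wide, 14 to 22 mm up, on a pivot at x = -37, y = -27 mm of the lane. Rad: about 0 = open, along the guide bar and pointing to -y; grows counter-clockwise from above; 1.57 = closed, across the lane behind the row, against its limit. Stays where left, takes 2 to 3 N at the pin, clears a row that is home by 3 mm; a row not home blocks it.
- pin_tee (a point): upright round handle pin of keeper_tee: 12 mm diameter, standing 22 to 52 mm above the plate (the pieces are 30 mm high), 50 mm from the pivot. Site on its axis, 44 mm above the plate. When open its near side stands 26 to 36 mm beside the lane's middle line: keep the wide parts of the gripper above it.
- keeper_channel (a joint): swing keeper of lane_channel: flat bar 14 mm wide, 14 to 22 mm up, on a pivot at x = -37, y = -27 mm of the lane. Rad: about 0 = open, along the guide bar and pointing to -y; grows counter-clockwise from above; 1.57 = closed, across the lane behind the row, against its limit. Stays where left, takes 2 to 3 N at the pin, clears a row that is home by 3 mm; a row not home blocks it.
- pin_channel (a point): upright round handle pin of keeper_channel: 12 mm diameter, standing 22 to 52 mm above the plate (the pieces are 30 mm high), 50 mm from the pivot. Site on its axis, 44 mm above the plate. When open its near side stands 26 to 36 mm beside the lane's middle line: keep the wide parts of the gripper above it.
- wire_brush: wire brush lying on the bench beyond the board: a tool to leave alone
Things that resemble listed ones, but are neither listed nor needed, are in the scene too. Leave any green look-alike of the part that bears beam2_c alone.

How it is judged:
By the outcome, as a careful person would: the job done as asked, in the order asked, and still so for the second after the job is handed in, with the robot touching nothing.
It also fails if it takes over 45 s, if anything falls off the work surface, if the arm or the gripper's body presses on something with over 40 N, if the wrist force passes 120 N, or if a joint passes its speed limit or range.

ROBOT

A 6-joint arm with a two-finger parallel gripper is mounted at the origin on the work surface. World frame = base frame: x ahead of the robot, y to its left, z up, the work surface at z = 0. Lengths are in mm, angles in rad, forces in N, time in s.
With the tool pointing down it reaches from about 250 to 725 mm from the base axis. Payload 9.7 kg.
Tool frame: the origin (TCP) lies between the finger pads; the fingertips stand 19 mm ahead of it and the grasp point (between the pads) is the TCP (manip.tip_extent is the distance from the TCP to the fingertips, in mm); z points along the fingers, y is the line along which they close (so a half turn about z gives the same grasp; the last joint's range is limited). The gripper opens to 85 mm and grips with 20 to 120 N. Pads are 22 mm wide; open, the fingers measure 114 mm over their backs; the gripper's body (76 mm by 85 mm) begins 54 mm behind the grasp point. The pads swing forward as they close: fully open they stand 13 mm farther back than shut.
Start: joints at [-1.335, 0.087, 0.176, 1.66, 0, 1.571], TCP at [128.489, -534.778, 250.284] pointing down, gripper open.
Joint ranges: [-3.13, 3.13], [-0.85, 1.81], [-1.15, 1.24], [-2.2, 2.28], [-1.44, 1.52], [-3.14, 3.14]. Speed limits (rad/s): [2.22, 2.22, 2.57, 3.14, 3.14, 3.14].

INTERFACE

Orientations are given as a 3x3 rotation matrix whose columns are the frame's x, y, z axes.
In Python, from bench import manip gives the robot as it stands.
- The arm moves only by the tool send_rows, never from a script. Its argument "rows" is one flat list of numbers, 5 for each row, row after row: the shift along the tool's x, y, z in m, then the turn about the tool's z in degrees, then the gripper command: -1 is shut, 1 is fully open, values between are in proportion. A call has 1 to 10 rows; each row is the pose to reach, as a shift and turn from the pose commanded when the call began, along the tool's axes at that moment; what a row does not reach only later rows make up. A row lasts 1/10 s, in which the tool goes at most 50 mm and 8.59 degrees, less where a joint would pass 70% of its speed; a pose out of reach is approached as far as the arm can. A call with a gripper value outside its range is refused whole. The fingers move at their own pace and stop on an object; "newtons" is the grip in N (left out, the last holds). Time passes only in rows, so rows that repeat a pose let the fingers close. It gives the time, the measured TCP pose, the force, the opening and the grip force at its end, in the units of the state.
- manip.state(): the state, without advancing time (a new reading comes with each control period).
- manip.grab_frame(name): name is "scene" or "top" or "wrist"; returns a dict with "frame" (480x640x3 uint8, blue, green, red), "mtx" (3x3 intrinsics, pixels), "dist" ([k1, k2, p1, p2, k3] as OpenCV has them; the pictures are not rectified), "world_from_camera" (4x4, takes a point from camera to world coordinates); the wrist camera has in their place "mount" (4x4, takes a point from camera to tool coordinates, whose origin is the TCP and whose axes are the flange's). Camera axes: x right, y down, z forward; pixel columns grow to the right and rows downward; lengths in mm; the calibration is good to about 2 mm. A picture is of the moment at which its call begins: read the wrist's pose just before it. There is no depth.
- manip.hand_in(): hands the job in; it is judged then, once.
The state is a dict: "time": time; "joints": joint angles; "qd": joint speeds; "tau": joint torques, N m; "tool_pos": TCP position; "tcp_rot": TCP orientation; "wrist_force": force on the tool from outside, world axes, zero at the start; "wrist_torque": the same for the moment, N m; "width": opening from 0.0 (shut) to 1.0 (fully open); "finger_force": force on a finger pad.
Only numpy, scipy, OpenCV 4.12 (cv2) and the standard library are available. Lean on these libraries where they do the work, as an engineer would, in place of code of your own. Each camera call takes 0.05 s, during which the arm holds its last target. There are 200 camera calls.

## Working session

There is one attempt and no reset: what is moved stays moved. The work goes in short steps, Python scripts to look and compute and a tool call to move; the robot and the scene stay as the last step left them, time stands still between calls to the robot, and variables do not carry over. Pictures are saved under pics/ and viewed, at most 10 in all, crops included, and the job is handed in when it is done.

Besides the shell and the picture viewer there is one more tool, called after "Call:" as name(argument=value, ...) on one line, values as JSON. send_rows: Moves the arm, as the interface text tells. Its arguments: {"type":"object","properties":{"rows":{"type":"array","items":{"type":"number"}},"newtons":{"type":"number"}},"required":["rows"]}

```bash
mkdir -p pics; python3 - <<'E'
from bench import manip
import cv2,pickle
d={}
for n in("top","scene"):
    f=manip.grab_frame(n);d[n]=f;cv2.imwrite(f"pics/{n}0.png",f["frame"])
    print(n,f["mtx"].round(1).tolist(),f["dist"],f["world_from_camera"].round(3).tolist())
pickle.dump(d,open("f0.pkl","wb"))
s=manip.state();print({k:s[k] for k in("time","tool_pos","tcp_rot","width","wrist_force")})
E
```

```text
top [[556.6, 0.0, 331.6], [0.0, 556.6, 243.4], [0.0, 0.0, 1.0]] [0.0460713 0.        0.        0.        0.       ] [[-0.013, -0.995, 0.102, 463.395], [-1.0, 0.012, -0.006, -35.832], [0.005, -0.102, -0.995, 1270.165], [0.0, 0.0, 0.0, 1.0]]
scene [[499.5, 0.0, 315.8], [0.0, 499.5, 244.4], [0.0, 0.0, 1.0]] [0.03557322 0.         0.         0.         0.        ] [[0.797, 0.422, -0.431, 1062.133], [0.603, -0.571, 0.557, -650.551], [-0.012, -0.704, -0.71, 814.912], [0.0, 0.0, 0.0, 1.0]]
{'time': 0.1, 'tool_pos': array([ 128.45410611, -534.60017121,  249.64288948]), 'tcp_rot': array([[ 9.72324978e-01,  2.33632327e-01, -2.68530114e-04],
       [ 2.33632481e-01, -9.72324275e-01,  1.16943203e-03],
       [ 1.21187774e-05, -1.19980533e-03, -9.99999280e-01]]), 'width': 1.0003317931423181, 'wrist_force': array([-0.9366221 , -0.03697246, -0.41776993])}
```

View pics/top0.png

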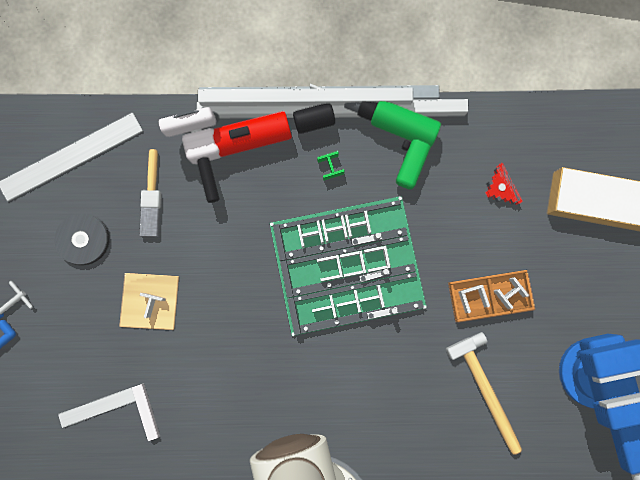

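View pics/scene0.png

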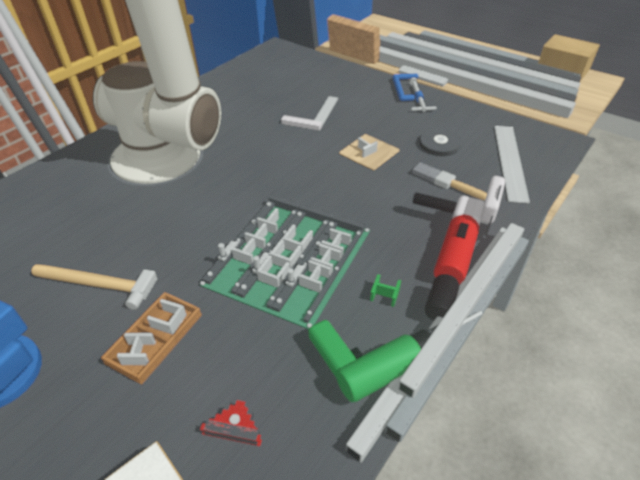

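The sample on the board (pixel 152,302) looks like a tee; the box holds a channel and a beam. I'll enlarge the fixture and the sample next.

```bash
python3 - <<'E'
import pickle,cv2,numpy as np
f=pickle.load(open("f0.pkl","rb"))["top"]["frame"]
a=cv2.resize(f[190:345,260:435],None,fx=3.4,fy=3.4,interpolation=cv2.INTER_CUBIC)
b=cv2.resize(f[265:335,115:185],(200,200),interpolation=cv2.INTER_CUBIC)
o=np.zeros((a.shape[0],a.shape[1]+200,3),np.uint8);o[:,:a.shape[1]]=a;o[:200,a.shape[1]:]=b
print(o.shape);cv2.imwrite("pics/crop1.png",o)
E
```

```text
(527, 795, 3)
```

View pics/crop1.png

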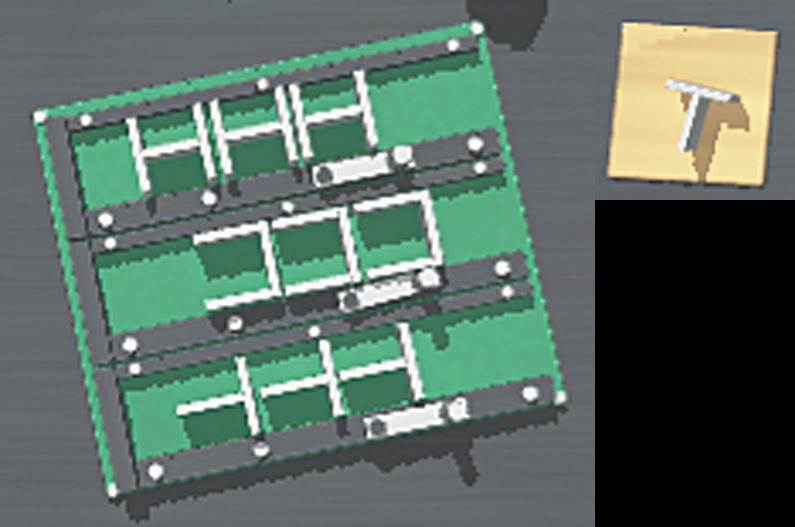

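The bottom lane (crop row y≈400) is the tee row. The middle lane is the channel and the top lane is the beam. The sample is a tee, so the bottom lane fits, and its pin is at crop (457,408). Next I'll locate the fixture.

```bash
cat > h.py <<'E'
import numpy as np,cv2
from bench import manip
def ray(f,px,T=None):
    T=f["world_from_camera"] if T is None else T
    p=cv2.undistortPoints(np.array(px,float).reshape(-1,1,2),f["mtx"],np.array(f["dist"]))[:,0]
    return T[:3,3],np.c_[p,np.ones(len(p))]@T[:3,:3].T
def plane(f,px,z,T=None):
    o,d=ray(f,px,T);return o+d*((z-o[2])/d[:,2])[:,None]
def proj(f,P,T=None):
    T=f["world_from_camera"] if T is None else T
    M=np.linalg.inv(T);return cv2.projectPoints(np.array(P,float).reshape(-1,3),cv2.Rodrigues(M[:3,:3])[0],M[:3,3],f["mtx"],np.array(f["dist"]))[0][:,0]
def tri(o1,d1,o2,d2):
    A=np.c_[d1,-d2];t=np.linalg.lstsq(A,o2-o1,rcond=None)[0];a,b=o1+d1*t[0],o2+d2*t[1];return (a+b)/2,np.linalg.norm(a-b)
def wristT(s,f):
    T=np.eye(4);T[:3,:3]=s["tcp_rot"];T[:3,3]=s["tool_pos"];return T@f["mount"]
E
python3 - <<'E'
from h import *
import pickle
d=pickle.load(open("f0.pkl","rb"));t=d["top"]
c=lambda l:np.array(l,float)/3.4+[260-.35,190-.35]
C=plane(t,c([(40,117),(477,28),(561,397),(112,491)]),6)
print(C.round(1).tolist())
print("sides",[np.linalg.norm(C[i]-C[(i+1)%4]).round(1) for i in range(4)])
F=C.mean(0);yv=(C[0]-C[1]+C[3]-C[2]);xv=C[0]-C[3]+C[1]-C[2]
print("F",F.round(1),"yaw",np.degrees(np.arctan2(-yv[0],yv[1])),np.degrees(np.arctan2(xv[1],xv[0])))
# two-view check of corners (scene corner px)
o2,d2=ray(d["scene"],[(204,283),(310,325),(367,231),(270,201)])
o1,d1=ray(t,c([(40,117),(477,28),(561,397),(112,491)]))
for i in range(4):
  for j in range(4):
    p,e=tri(o1,d1[i],o2,d2[j])
    if e<12: print(i,j,p.round(1),e.round(1))
print("wall3",plane(t,c([(405,324),(418,399)]),36).round(1).tolist(),"pin",plane(t,c([(457,407)]),58).round(1).tolist(), "tee1 tip",plane(t,c([(178,410)]),36).round(1).tolist())
E
```

```text
[[639.3, 93.5, 6.0], [696.6, -202.4, 6.0], [447.8, -251.7, 6.0], [389.9, 46.3, 6.0]]
sides [np.float64(301.3), np.float64(253.6), np.float64(303.6), np.float64(253.8)]
F [543.4 -78.6   6. ] yaw 10.977421159274293 10.97197378930363
0 2 [639.2  93.3   3. ] 1.3
1 1 [ 696.5 -202.     7.4] 0.6
2 0 [ 448.8 -250.5    6.6] 2.9
3 3 [386.6  43.5   2.6] 8.6
wall3 [[496.5, -146.7, 36.0], [447.9, -154.1, 36.0]] pin [[442.9, -176.6, 58.0]] tee1 tip [[442.8, 1.4, 36.0]]
```

Call:
send_rows(rows=[0.042,-0.026,0,0.5,-1,0.084,-0.051,0,1,-1,0.126,-0.077,0,1.5,-1,0.168,-0.102,0,2,-1,0.21,-0.128,0,2.5,-1,0.252,-0.153,0,2.5,-1,0.294,-0.179,0,2.5,-1,0.336,-0.204,0,2.5,-1,0.378,-0.23,0,2.5,-1,0.421,-0.256,0,2.5,-1])

```text
time: 1.1
tool_pos: [478.9, -185.9, 250.1]
tcp_rot: [[0.982, 0.191, -0.0], [0.191, -0.982, -0.0], [-0.0, 0.0, -1.0]]
wrist_force: [0.9, -1.8, 0.6]
width: -0.004
finger_force: 0.0
```

Call:
send_rows(rows=[0,0,0,0,-1,0,0,0,0,-1,0,0,0,0,-1])

```text
time: 1.4
tool_pos: [477.4, -188.1, 250.1]
tcp_rot: [[0.982, 0.191, -0.001], [0.191, -0.982, 0.0], [-0.001, -0.0, -1.0]]
wrist_force: [-0.4, 0.6, -0.6]
width: -0.001
finger_force: 0.0
```

```bash
python3 - <<'E'
from h import *
import pickle
s=manip.state();f=manip.grab_frame("wrist");pickle.dump((s,f),open("w1.pkl","wb"));cv2.imwrite("pics/w1.png",f["frame"])
print(f["mount"].round(3).tolist(),s["tool_pos"].round(1),s["tcp_rot"].round(3).tolist(),s["width"],s["joints"].round(3))
E
```

```text
[[0.001, -0.964, -0.266, 67.727], [1.0, 0.001, -0.0, 0.475], [0.0, -0.266, 0.964, -124.379], [0.0, 0.0, 0.0, 1.0]] [ 477.4 -188.1  250.1] [[0.982, 0.191, -0.001], [0.191, -0.982, 0.0], [-0.001, -0.0, -1.0]] -0.0011947469387480533 [-3.750e-01 -1.000e-03  8.400e-02  1.657e+00 -0.000e+00  2.575e+00]
```

View pics/w1.png

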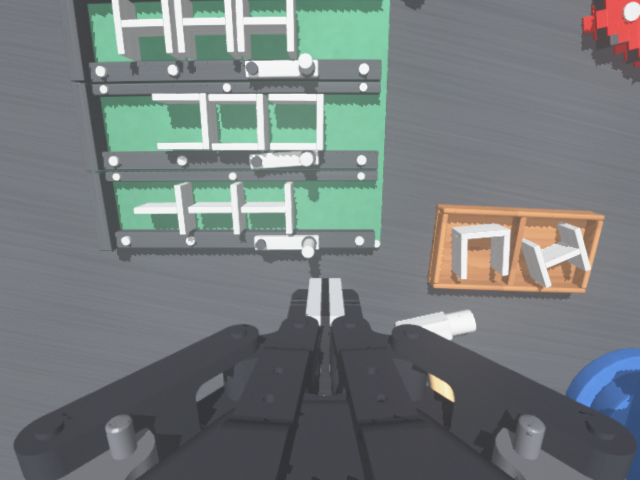

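```bash
python3 - <<'E'
from h import *
import pickle
s,f=pickle.load(open("w1.pkl","rb"));T=wristT(s,f)
t=pickle.load(open("f0.pkl","rb"))["top"]
o1,d1=ray(t,[(457/3.4+259.65,407/3.4+189.65),(405/3.4+259.65,324/3.4+189.65),(418/3.4+259.65,399/3.4+189.65)])
o2,d2=ray(f,[(308,251),(291,184),(291,233)],T)
for i in range(3): print(tri(o1,d1[i],o2,d2[i]))
yaw=np.radians(10.97);R=np.array([[np.cos(yaw),-np.sin(yaw)],[np.sin(yaw),np.cos(yaw)]])
F=np.array([543.4,-78.6]);L=F+R@[-84,0];print("L",L)
inv=lambda P:np.c_[(P[:,:2]-L)@R,P[:,2]]
print("pintop58",inv(plane(f,[(308,251)],58,T)).round(1),"wall",inv(plane(f,[(294,184),(294,233)],36,T)).round(1),
 "corner",inv(plane(f,[(377,244)],6,T)).round(1),"stop top",inv(plane(f,[(113,250)],28,T)).round(1))
print("ftip", [round(x) for x in proj(f,[s["tool_pos"]+s["tcp_rot"]@np.array(v) for v in([11,0,19],[-11,0,19])],T).ravel()])
print("ftip width", (ray(f,[(308,282),(342,282)],T)[1]*140).round(1), "fmtx",f["mtx"][0,0])
E
```

```text
(array([ 442.4253851 , -177.77763801,   60.94707807]), np.float64(3.1194891679969294))
(array([ 496.24411306, -149.02402975,   18.02040782]), np.float64(1.9557022994271296))
(array([ 446.85760108, -156.94800422,   23.96122718]), np.float64(3.896486972503733))
L [460.93493568 -94.5847792 ]
pintop58 [[-35.8 -79.3  58. ]] wall [[ 25.6 -65.4  36. ]
 [-23.8 -64.3  36. ]] corner [[ -44.3 -153.5    6. ]] stop top [[-44.7 129.9  28. ]]
ftip [324, 274, 324, 318]
ftip width [[ -55.3   -3.8 -130. ]
 [ -52.7  -17.3 -130. ]] fmtx 346.1866303978366
```

Call:
send_rows(rows=[0.002,0,0.04,0,-1,0.002,0,0.08,0,-1,0.002,0,0.12,0,-1,0.002,0,0.15,0,-1,0.002,0,0.175,0,-1,0.002,0,0.19,0,-1,0.002,0,0.2,0,-1,0.002,0,0.21,0,-1,0.002,0,0.217,0,-1,0.002,0,0.217,0,-1])

```text
time: 2.45
tool_pos: [479.6, -187.3, 32.9]
tcp_rot: [[0.982, 0.191, -0.0], [0.191, -0.982, 0.0], [-0.0, -0.0, -1.0]]
wrist_force: [-0.1, 0.8, 1.1]
width: 0.002
finger_force: 0.0
```

```bash
python3 - <<'E'
from h import *
print(manip.tip_extent)
s=manip.state();f=manip.grab_frame("wrist");cv2.imwrite("pics/w2.png",f["frame"])
print(s["tool_pos"],s["wrist_force"])
E
```

```text
19.0
[ 479.64135396 -187.34435783   32.88319368] [-0.14134645  0.83789733  1.12796988]
```

View pics/w2.png

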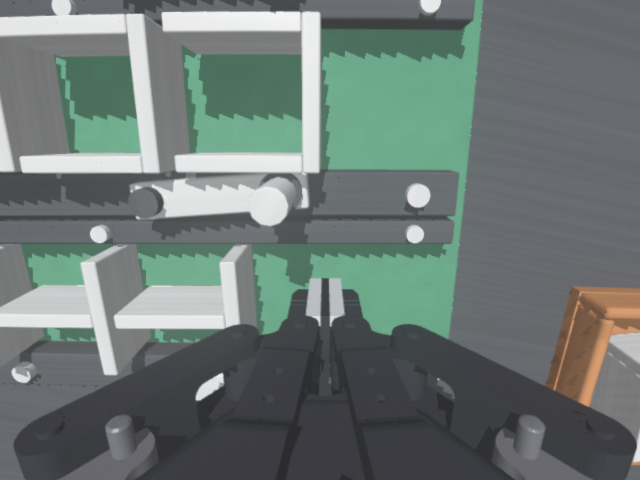

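The finger is down in the tee lane behind piece 3: the wall's top edge is at pixel (252,250), the fingertip is at (325,282), and it is clear of the pin. Now the push.

Call:
send_rows(rows=[0,-0.01,0,0,-1,0,-0.02,0,0,-1,0,-0.025,0,0,-1,0,-0.03,0,0,-1,0,-0.035,0,0,-1,0,-0.04,0,0,-1,0,-0.045,0,0,-1,0,-0.05,0,0,-1,0,-0.055,0,0,-1,0,-0.06,0,0,-1])

```text
time: 3.5
tool_pos: [468.7, -128.4, 33.8]
tcp_rot: [[0.982, 0.191, 0.001], [0.191, -0.982, -0.001], [0.001, 0.001, -1.0]]
wrist_force: [1.1, -4.9, 4.4]
width: -0.0
finger_force: 2.7
```

Call:
send_rows(rows=[0,-0.002,0,0,-1,0,-0.004,0,0,-1,0,-0.006,0,0,-1])

```text
time: 3.8
tool_pos: [468.3, -124.8, 34.1]
tcp_rot: [[0.982, 0.19, 0.002], [0.19, -0.982, -0.006], [0.001, 0.007, -1.0]]
wrist_force: [4.3, -26.2, 2.7]
width: -0.008
finger_force: 13.0
```

Call:
send_rows(rows=[0,0.03,0,0,-1,0,0.05,0,0,-1,0,0.05,-0.04,0,-1,0,0.05,-0.08,0,-1,0,0.05,-0.12,0,-1,0,0.05,-0.12,0,-1])

```text
time: 4.4
tool_pos: [478.4, -171.7, 158.2]
tcp_rot: [[0.982, 0.191, 0.006], [0.191, -0.982, -0.001], [0.006, 0.002, -1.0]]
wrist_force: [0.3, -0.5, 0.4]
width: -0.003
finger_force: 0.0
```

```bash
python3 - <<'E'
from h import *
import pickle
s=manip.state();f=manip.grab_frame("wrist");pickle.dump((s,f),open("w3.pkl","wb"));cv2.imwrite("pics/w3.png",f["frame"])
print(s["tool_pos"],s["wrist_force"],s["joints"].round(2))
E
```

```text
[ 478.37538724 -171.74406461  158.24689622] [ 0.28454682 -0.53033611  0.42696737] [-0.35 -0.03 -0.13  1.47  0.    2.6 ]
```

View pics/w3.png

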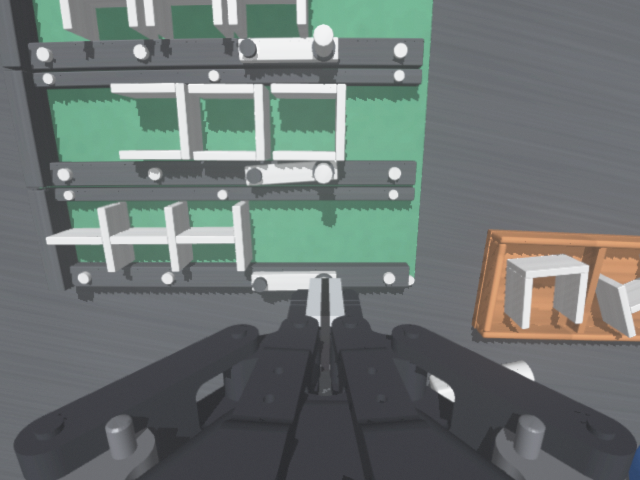

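```bash
python3 - <<'E'
from h import *
import pickle
s,f=pickle.load(open("w3.pkl","rb"));T=wristT(s,f)
yaw=np.radians(10.97);R=np.array([[np.cos(yaw),-np.sin(yaw)],[np.sin(yaw),np.cos(yaw)]]);L=np.array([460.93,-94.58])
inv=lambda P:np.c_[(P[:,:2]-L)@R,P[:,2]]
for n,p,z in [("wall rear base",(250,230),6),("wall rear top",(244,204),36),("web tip top",(48,239),36),("pivot",(260,284),28),("corner",(412,281),6),("plate right edge",(418,230),6),("stop inner top",(54,190),28),("chan wall rear top",(345,120),36),("pin58 bit",(324,276),58)]:
    print(n,inv(plane(f,[p],z,T)).round(1)[0])
cv2.imwrite("pics/c3.png",cv2.resize(f["frame"][180:310,20:350],(792,312),interpolation=cv2.INTER_CUBIC))
E
```

```text
wall rear base [  0.3 -18.2   6. ]
wall rear top [ 27.1 -21.5  36. ]
web tip top [  0.7 129.5  36. ]
pivot [-38.4 -28.5  28. ]
corner [ -44.8 -155.1    6. ]
plate right edge [   0.4 -157.     6. ]
stop inner top [ 36.7 123.6  28. ]
chan wall rear top [ 84.9 -93.5  36. ]
pin58 bit [-19.6 -79.3  58. ]
```

View pics/c3.png

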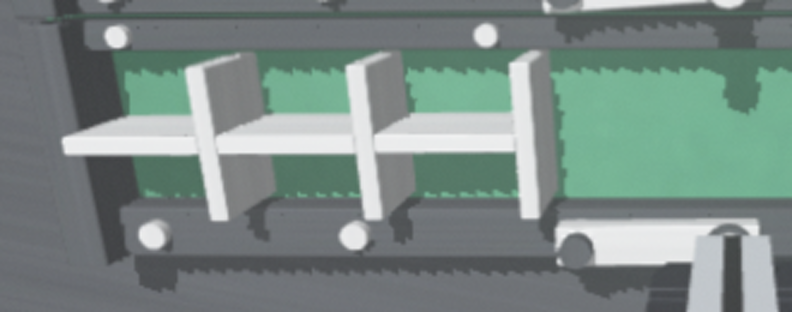

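The row is closed up and home: the wall base is at lane y ≈ -17 once the ~1.5 mm bias is taken off. Now for the pin at lane (-34,-77).

Call:
send_rows(rows=[-0.018,-0.001,0,0,-0.15,-0.036,-0.002,0,0,-0.15,-0.036,-0.002,0,0,-0.15,-0.036,-0.002,0.03,0,-0.15,-0.036,-0.002,0.06,0,-0.15,-0.036,-0.002,0.08,0,-0.15,-0.036,-0.002,0.09,0,-0.15,-0.036,-0.002,0.097,0,-0.15,-0.036,-0.002,0.097,0,-0.15])

```text
time: 5.35
tool_pos: [440.9, -176.3, 55.6]
tcp_rot: [[0.982, 0.191, -0.001], [0.191, -0.982, 0.001], [-0.001, -0.001, -1.0]]
wrist_force: [0.6, 0.1, 1.1]
width: 0.427
finger_force: 0.0
```

```bash
python3 - <<'E'
from h import *
import pickle
s=manip.state();f=manip.grab_frame("wrist");pickle.dump((s,f),open("w4.pkl","wb"));cv2.imwrite("pics/w4.png",f["frame"])
print(s["tool_pos"],s["wrist_force"],s["width"])
E
```

```text
[ 440.92178087 -176.26567122   55.64506465] [0.58431625 0.05270568 1.1187159 ] 0.42685921714957126
```

View pics/w4.png

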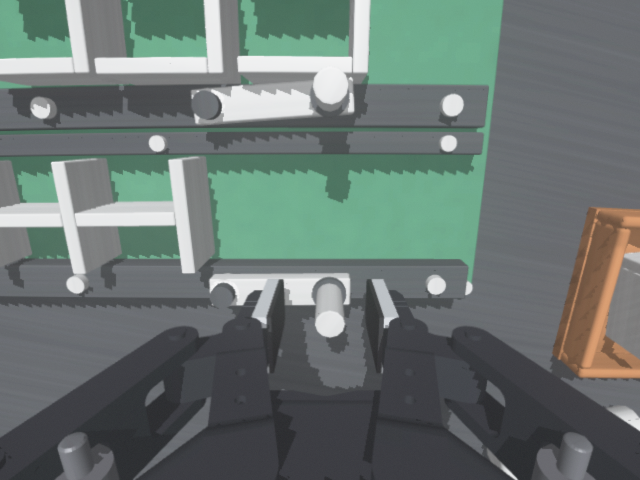

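The pin, with its top at (330,320), stands between the pads at x≈275 and x≈383. I'll raise 5 mm to clear the row and grip.

Call:
send_rows(rows=[0,0,-0.005,0,-0.15,0,0,-0.005,0,-0.6,0,0,-0.005,0,-1,0,0,-0.005,0,-1,0,0,-0.005,0,-1], newtons=40)

```text
time: 5.9
tool_pos: [442.0, -177.8, 62.6]
tcp_rot: [[0.982, 0.19, 0.003], [0.19, -0.982, -0.003], [0.002, 0.004, -1.0]]
wrist_force: [1.8, -6.2, 3.3]
width: 0.119
finger_force: 39.0
```

Call:
send_rows(rows=[0.0078,-0.001,0,0,-1,0.0145,-0.003,0,0,-1,0.021,-0.006,0,0,-1,0.027,-0.0095,0,0,-1,0.032,-0.014,0,0,-1,0.037,-0.019,0,0,-1,0.041,-0.025,0,0,-1,0.044,-0.031,0,0,-1,0.046,-0.038,0,0,-1,0.047,-0.0445,0,0,-1])

```text
time: 6.9
tool_pos: [483.7, -125.1, 63.8]
tcp_rot: [[0.982, 0.191, 0.011], [0.191, -0.982, -0.003], [0.01, 0.005, -1.0]]
wrist_force: [20.6, -7.0, -3.9]
width: 0.114
finger_force: 39.7
```

Call:
send_rows(rows=[0,-0.003,0,0,-1,0,-0.006,0,0,-1,0,-0.008,0,0,-1,0,-0.01,0,0,-1,0,-0.01,0,0,-1])

```text
time: 7.4
tool_pos: [482.0, -118.2, 63.8]
tcp_rot: [[0.982, 0.189, 0.012], [0.189, -0.982, -0.01], [0.01, 0.012, -1.0]]
wrist_force: [21.0, -24.8, -8.0]
width: 0.116
finger_force: 40.0
```

Call:
send_rows(rows=[0,0,0,0,-0.6,0,0.003,0,0,-0.5,0,0.005,0,0,-0.4,0,0.005,-0.02,0,-0.4,0,0.005,-0.06,0,-0.4,0,0.03,-0.1,0,-0.4,0,0.06,-0.13,0,-0.4,0,0.1,-0.13,0,-0.4,0,0.1,-0.13,0,-0.4])

```text
time: 8.3
tool_pos: [496.5, -215.5, 191.7]
tcp_rot: [[0.982, 0.188, 0.001], [0.188, -0.982, -0.001], [0.001, 0.001, -1.0]]
wrist_force: [-1.2, 0.3, -0.3]
width: 0.301
finger_force: 0.0
```

```bash
python3 - <<'E'
from h import *
import pickle
s=manip.state();f=manip.grab_frame("wrist");pickle.dump((s,f),open("w5.pkl","wb"));cv2.imwrite("pics/w5.png",f["frame"])
print(s["tool_pos"],s["wrist_force"])
E
```

```text
[ 496.48914829 -215.46076119  191.727212  ] [-1.18356629  0.313095   -0.33752122]
```

View pics/w5.png

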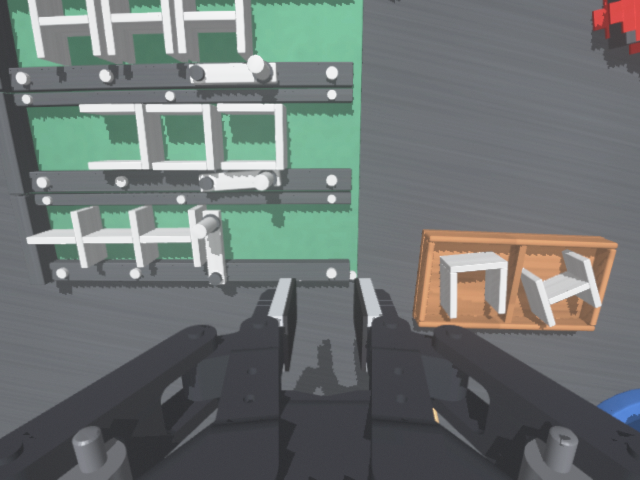

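```bash
python3 - <<'E'
from h import *
import pickle
s,f=pickle.load(open("w5.pkl","rb"));T=wristT(s,f)
yaw=np.radians(10.97);R=np.array([[np.cos(yaw),-np.sin(yaw)],[np.sin(yaw),np.cos(yaw)]]);L=np.array([460.93,-94.58])
inv=lambda P:np.c_[(P[:,:2]-L)@R,P[:,2]]
g=f["frame"][:,:,1].astype(int)
P=[]
for v in range(236,280,4):
    # last bright->dark edge of bar to the right
    r=g[v,205:240]; d=np.diff(r); P.append((205.5+int(np.argmin(d)),v))
print(P);Q=inv(plane(f,P,28,T));k=np.polyfit(Q[:,0],Q[:,1],1);print(Q[:,:2].round(1).tolist(),"bar tilt deg",np.degrees(np.arctan(k[0])))
print("pin top",inv(plane(f,[(208,225)],58,T)).round(1),"pivot",inv(plane(f,[(216,279)],28,T)).round(1))
print("guide edge tilt",inv(plane(f,[(60,264),(340,260)],18,T)).round(1).tolist())
cv2.imwrite("pics/c5.png",cv2.resize(f["frame"][190:300,20:240],(800,400),interpolation=cv2.INTER_CUBIC))
E
```

```text
[(207.5, 236), (206.5, 240), (208.5, 244), (210.5, 248), (210.5, 252), (221.5, 256), (222.5, 260), (222.5, 264), (223.5, 268), (223.5, 272), (223.5, 276)]
[[0.9, -24.6], [-2.7, -23.4], [-6.3, -24.8], [-9.9, -26.2], [-13.6, -25.9], [-17.3, -35.3], [-21.0, -35.9], [-24.8, -35.6], [-28.5, -36.1], [-32.3, -35.8], [-36.2, -35.5]] bar tilt deg 22.28768455782888
pin top [[ 17.9 -36.3  58. ]] pivot [[-39.  -28.5  28. ]]
guide edge tilt [[-28.6, 120.8, 18.0], [-24.6, -140.0, 18.0]]
```

View pics/c5.png

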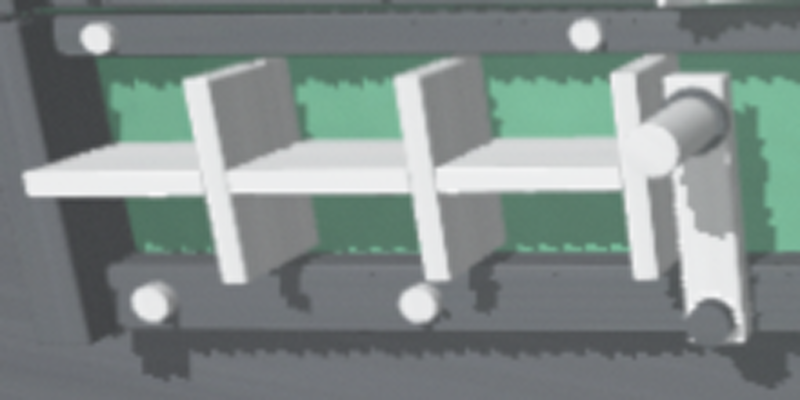

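```bash
python3 - <<'E'
from h import *
import pickle
s,f=pickle.load(open("w5.pkl","rb"));T=wristT(s,f)
yaw=np.radians(10.97);R=np.array([[np.cos(yaw),-np.sin(yaw)],[np.sin(yaw),np.cos(yaw)]]);L=np.array([460.93,-94.58])
g=lambda l,z:((plane(f,np.array(l)*.275+[20,190],z,T)[:,:2]-L)@R).round(1).tolist()
print("bar L edge",g([(667,95),(690,320)],28),"wall",g([(613,75),(635,278)],36),"pin top/base",g([(655,150)],58),g([(697,115)],28))
print("guide screws",g([(97,38),(585,34)],20),g([(152,302),(419,303)],20))
E
```

```text
bar L edge [[18.5, -22.7], [-38.1, -23.0]] wall [[24.9, -13.6], [-24.1, -13.6]] pin top/base [[12.9, -29.7]] [[13.7, -29.3]]
guide screws [[31.5, 119.0], [31.7, -1.5]] [[-36.8, 119.3], [-36.9, 49.0]]
```

```bash
python3 -c "
from bench import manip
print(manip.hand_in())"
```

```text
the job is handed in; nothing more can be done
None
```

The sample was a tee: I pushed the tee row (the lane nearest the robot) home against its stop with all three pieces standing, swung its keeper fully across behind it, and handed the job in at about 8 s; the final wrist-camera view shows the keeper square across the lane, and the robot touched only that row and its pin.

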